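# Set the stop and bring the board to it on the saw guide

## Task

Get the loose board on the saw guide ready for its cut: with the fingertips gently tip down the flip stop that carries the knurled adjusting screw, leaving the two plain stops parked. Then push the board, without lifting it, until it lies flat along the fence with its end touching the tip of that screw, gently so the setting is not jolted, and withdraw. Do not disturb the tools lying round about.

Things in the scene. Friction and masses are not known exactly. Their poses are not given: they have to be found in the camera images.
- saw_guide: Fixed saw guide: plywood base 12 mm thick, 122 x 270 mm, and a hardwood fence 45 mm deep, its top 48 mm above the table. Origin: on the table, below the fence's front face, at the saw kerf. x points from that face back through the fence (fence x = 0 to 45 mm, bare base in front of it x = -72 to 0 mm); y runs along the fence from the board towards the stops (fence y = -125 to 145 mm).
- stop_screw: Fixed steel foot on top of the fence (42 x 38 mm, 20 mm high) of the one flip stop with the knurled screw. Origin: 48 mm above the table, over the fence face. Axes parallel to saw_guide's. Its arm turns about a pin along y, 5 mm behind and 12 mm above this origin. The three stops stand about 45 mm apart; which stands where varies.
- flip_screw (a joint): Angle of the arm of the stop with the screw, rad. 0 = parked (start): its leg stands nearly upright, resting by its weight. Pushed from behind in its top 15 mm, towards the front of the fence, it passes balance at about 0.5 and falls forward by itself to 2.95 = down, where its weight keeps it in front of the fence face. Less than 1 N near the top tips it; pushed lower it binds.
- foot_screw (a point): Free end of that arm: an L of flat bar 13 mm wide (y), 5 mm thick; 25 mm from pin to bend, then a 45 mm leg square to it, the screw across it 6 mm from this end. Parked, the leg rises from its bend (30 mm behind the fence face, 65 mm above the table), leaning 11 degrees forward, to this point: 21 mm behind the face, 109 mm up. To balance, this end moves 25 mm forward at that height.
- screw_tip (a point): Tip of the steel adjusting screw in the end of that arm, a 6 mm rod along the fence, pointing to -y of saw_guide (towards the board), 15 mm from the middle of the arm; a knurled knob, 18 mm across and 16 mm long, stands out on the other side. With the arm down the tip is 20 mm in front of the fence face and 21 mm above the table, level with the middle of the board's end.
- flip_plain_a (a joint): Angle of the arm of the first plain stop (same arm, no screw), rad: 0 parked, 2.95 down. Must stay parked.
- foot_plain_a (a point): Free end of the first plain stop's arm (parked: its top).
- flip_plain_b (a joint): Angle of the arm of the second plain stop (same arm, no screw), rad: 0 parked, 2.95 down. Must stay parked.
- foot_plain_b (a point): Free end of the second plain stop's arm (parked: its top).
- board_center (a point): Centre of the loose board, a planed softwood offcut 40 x 120 x 18 mm, about 50 g, lying flat on the base in front of the fence, a little askew and off the fence, its top 30 mm above the table. x across its 40 mm, y along its 120 mm towards the end that is to meet the screw, z up. It passes freely under parked stops.
- board_end (a point): Middle of the board's end face that is to meet the screw (60 mm along +y from its centre).
- pencil: Flat red carpenter's pencil, 168 x 12 x 10 mm, on the table. Leave alone.
- square: Try square lying flat, 177 x 118 x 19 mm. Leave alone.
- plane: Block plane, 150 x 42 x 51 mm. Leave alone.
- tape_roll: Roll of masking tape, 96 mm across, 24 mm high. Leave alone.
- hammer: Cross-pein hammer, 85 x 268 x 27 mm. Leave alone.

How it is judged:
By the outcome, as a careful person would: the job done as asked, in the order asked, and still so for the second after the job is handed in, with the robot touching nothing.
It also fails if it takes over 64 s, if anything falls off the work surface, if the arm or the gripper's body presses on something with over 40 N, if the wrist force passes 120 N, or if a joint passes its speed limit or range.

## Robot

A 6-joint arm with a two-finger parallel gripper is mounted at the origin on a cart in front of the work surface, level with it; the furniture and walls round the work are solid. World frame = base frame: x ahead of the robot, y to its left, z up, the work surface at z = 0. Lengths are in m, angles in degrees, forces in N, time in s.
With the tool pointing down it reaches from about 0.4 to 0.825 m from the base axis. Payload 7 kg.
Tool frame: the origin (TCP) lies between the finger pads; the fingertips stand 11 mm ahead of it and the grasp point (between the pads) lies 8 mm behind it; z points along the fingers, y is the direction in which the jaws open and shut (so a half turn about z gives the same grasp; the last joint's range is limited). The gripper opens to 88 mm and grips with 3 to 60 N. Pads are 19 mm wide; open, the fingers measure 130 mm over their backs; the gripper's body (78 mm by 193 mm) begins 47 mm behind the grasp point.
Start: joints at [-59.754, 20.546, 0.682, 0, -70.136, -16.507], TCP at [0.16, -0.656, 0.238] pointing down, gripper open.
Joint ranges: [-176.03, 176.03], [-82.01, 121.73], [-58.28, 71.71], [-173.87, 95.51], [-174.79, -0.11], [-173.66, 173.66]. Speed limits (degrees/s): [136.94, 136.94, 172.46, 180, 180, 180].

## Interface

Orientations are given as [roll, pitch, yaw] about the fixed x, y, z axes, in that order (R = Rz(yaw) Ry(pitch) Rx(roll)).
In Python, from plant import r gives the robot as it stands.
- The arm moves only by the shell command python3 -m inch 'ROWS' [OPENING] [FORCE]. ROWS is JSON, a list of rows, each an object of numbers: "x", "y", "z": the shift along the tool's x, y, z as a fraction of full scale; "yaw": the turn about the tool's z as a fraction of full scale. In form: [{"x": .., "y": .., "z": .., "yaw": ..}, ...]. A call has 1 to 5 rows; each row shifts and turns the pose as measured when the row begins, along the tool's axes as they then stand; what a row does not reach is not made up. Full scale, the value 1, is 0.025 m for a shift and 4 degrees for a turn. A row lasts 1/12 s, in which the tool goes at most 41.7 mm and 7.16 degrees, less where a joint would pass 70% of its speed; a pose out of reach is approached as far as the arm can. A call with a number of a shift or a turn outside -1 to 1 is refused whole. A call with a gripper value outside its range is refused whole. OPENING is the opening, from -1 (shut) to 1 (fully open), set as the call begins (- or left out, the last holds). The fingers move at their own pace and stop on an object; FORCE is the grip in N (left out, the last holds). Time passes only in rows, so rows that do not move let the fingers close. It gives the time, the measured TCP pose, the force and the opening at its end, in the units of the state.
- r.get_state(): the state, without advancing time (a new reading comes with each control period).
- r.capture(name): name is "scene" or "top"; returns (picture, depth): 420x560x3 uint8, red, green, blue; 420x560 float32, m along the optical axis (not along the pixel's ray), 0 where there is no reading.
- r.camera_info(name): a dict with "mtx" (3x3 intrinsics, pixels), "k1" (the pictures are not rectified: a ray, as slopes to the right and down, at radius r is drawn at 1 + k1 r^2 times it, then the intrinsics apply), "pose" (4x4, takes a point from camera to world coordinates). Camera axes: x right, y down, z forward; pixel columns grow to the right and rows downward; lengths in m; the calibration is good to about 2 mm. A picture is of the moment at which its call begins. camera_info takes no time and is no camera call.
- r.close_job(): hands the job in, once; it reports no verdict.
The state is a dict: "time_s": time; "joints": joint angles; "qd": joint speeds; "joint_torque": joint torques, N m; "tcp_pos": TCP position; "eef_rot": TCP orientation; "contact_force": force on the tool from outside, world axes, zero at the start; "moment": the same for the moment, N m; "gripper_width": finger opening in m.
Only numpy, scipy, OpenCV 4.12 (cv2) and the standard library are available. Lean on these libraries where they do the work, as an engineer would, in place of code of your own. Each camera call takes 0.05 s, during which the arm holds its last target. There are 200 camera calls.

## Working session

There is one attempt and no reset: what is moved stays moved. The work goes in short steps, Python scripts to look and compute and a shell command to move; the robot and the scene stay as the last step left them, time stands still between calls to the robot, and variables do not carry over. Pictures are saved under pics/ and viewed, about 8 in all and at most 12, crops included, and the job is handed in when it is done.

```bash
mkdir -p pics; cat > h.py <<'E'
import numpy as np,cv2
from plant import r
def ray(info,u,v):
    K=np.array(info["mtx"],float);d=np.array([info["k1"],0,0,0],float)
    return np.c_[cv2.undistortPoints(np.array(np.c_[u,v],float).reshape(-1,1,2),K,d).reshape(-1,2),np.ones(np.size(u))]
def w(info,u,v,z):
    p=ray(info,u,v)*np.reshape(z,(-1,1));T=np.array(info["pose"]);return p@T[:3,:3].T+T[:3,3]
def atz(info,u,v,h):
    p=ray(info,u,v);T=np.array(info["pose"]);q=p@T[:3,:3].T
    return T[:3,3]+q*((h-T[2,3])/q[:,2:])
def cloud(info,dep):
    v,u=np.nonzero(dep>0);return u,v,w(info,u,v,dep[v,u])
def proj(info,P):
    T=np.linalg.inv(np.array(info["pose"]));q=np.atleast_2d(P)@T[:3,:3].T+T[:3,3]
    s=q[:,:2]/q[:,2:];s=s*(1+info["k1"]*(s**2).sum(1,keepdims=True));K=np.array(info["mtx"])
    return s*[K[0,0],K[1,1]]+[K[0,2],K[1,2]]
E
python3 - <<'E'
from h import *
for n in("scene","top"):
    im,d=r.capture(n);i=r.camera_info(n);print(i);cv2.imwrite(f"pics/{n}0.png",im[:,:,::-1]);np.savez(f"{n}0.npz",im=im,d=d)
print(r.get_state())
E
```

```text
{'mtx': array([[418.91479315,   0.        , 283.51112743],
       [  0.        , 418.91479315, 213.26405181],
       [  0.        ,   0.        ,   1.        ]]), 'k1': -0.11439474509634337, 'pose': array([[-0.73719372, -0.35232504,  0.57655224, -0.01689871],
       [-0.67535202,  0.35757044, -0.64501398,  0.59972085],
       [ 0.02109654, -0.86487597, -0.50154211,  0.54253568],
       [ 0.        ,  0.        ,  0.        ,  1.        ]])}
{'mtx': array([[541.98640872,   0.        , 281.02546954],
       [  0.        , 541.98640872, 219.18110783],
       [  0.        ,   0.        ,   1.        ]]), 'k1': 0.06049456866544856, 'pose': array([[-0.00383615, -0.99446369,  0.10501074,  0.38268615],
       [-0.99985724,  0.00554243,  0.0159616 , -0.01218415],
       [-0.01645524, -0.10493451, -0.99434299,  1.27333268],
       [ 0.        ,  0.        ,  0.        ,  1.        ]])}
{'time_s': 0.1, 'joints': array([-5.97527631e+01,  2.05871907e+01,  6.40931449e-01, -1.48630489e-02,
       -7.01374219e+01, -1.65057734e+01]), 'qd': array([ 0.00450772, -0.01959157,  0.09313843,  0.0067625 ,  0.09839699,
        0.04436842]), 'joint_torque': array([-2.74757695e-03, -5.84161520e+01,  2.93754190e+01,  7.01547280e+00,
        1.02704132e-02, -4.58959062e-05]), 'tcp_pos': array([ 0.16019255, -0.65529715,  0.2367415 ]), 'eef_rot': array([ 1.79915797e+02, -1.03792640e-02, -1.66263589e+02]), 'contact_force': array([-0.65092858,  0.43682925, -1.03910262]), 'moment': array([ 0.0155287 ,  0.02202892, -0.01447807]), 'gripper_width': 0.08729134470633977}
```

View pics/scene0.png

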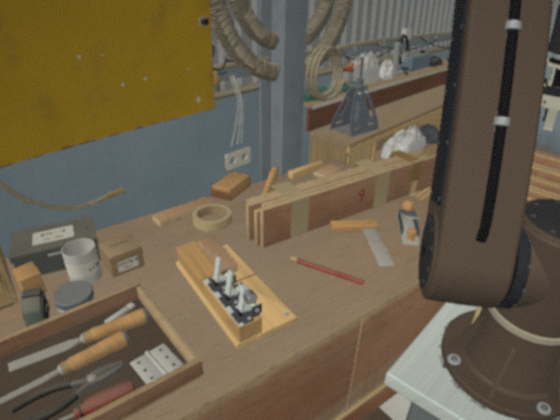

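View pics/top0.png

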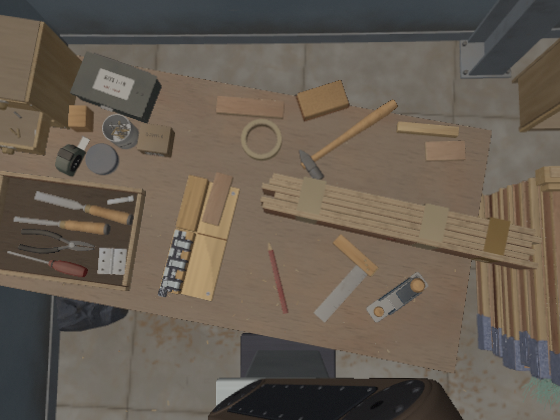

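```bash
python3 - <<'E'
from h import *
a=np.load("top0.npz");i=r.camera_info("top");s=np.load("scene0.npz")
c=cv2.resize(a["im"][165:310,150:250],None,fx=4,fy=4,interpolation=cv2.INTER_CUBIC)
e=cv2.resize(s["im"][230:350,170:300],None,fx=3,fy=4.83,interpolation=cv2.INTER_CUBIC)
e=cv2.resize(s["im"][230:350,170:300],(390,360),interpolation=cv2.INTER_CUBIC)
o=np.zeros((580,790,3),np.uint8);o[:,:400]=c;o[:360,400:]=e
cv2.imwrite("pics/crop0.png",o[:,:,::-1])
u,v,P=cloud(i,a["d"])
m=(u>150)&(u<250)&(v>165)&(v<310)
for lo,hi,n in((.044,.052,"fence"),(.008,.016,"base"),(.026,.034,"board")):
    k=m&(P[:,2]>lo)&(P[:,2]<hi)
    q=P[k];M=np.zeros(a["d"].shape,np.uint8);M[v[k],u[k]]=1
    M=cv2.morphologyEx(M,cv2.MORPH_OPEN,np.ones((3,3),np.uint8))
    nn,L,st,_=cv2.connectedComponentsWithStats(M)
    for j in range(1,nn):
        if st[j,4]<100: continue
        qq=P[k&(L[v,u]==j)]
        R=cv2.minAreaRect((qq[:,:2]*1000).astype(np.float32));print(n,st[j],R,cv2.boxPoints(R).round().tolist(),qq[:,2].mean())
E
```

```text
fence [179 177  26  53 586] ((551.6259155273438, 213.35198974609375), (44.82012176513672, 121.75587463378906), 75.66674041748047) [[487.0, 207.0], [605.0, 177.0], [616.0, 220.0], [498.0, 250.0]] 0.04730324971218304
fence [164 268  19  11 111] ((390.3094177246094, 251.99049377441406), (44.322147369384766, 17.77285385131836), 76.77657318115234) [[377.0, 232.0], [394.0, 228.0], [404.0, 272.0], [387.0, 276.0]] 0.04784116736487941
base [194 223  14  24 171] ((481.66357421875, 194.3111572265625), (25.64795684814453, 56.04378890991211), 77.01172637939453) [[451.0, 188.0], [506.0, 176.0], [512.0, 201.0], [457.0, 213.0]] 0.01147373063817131
base [208 225  20  19 195] ((481.33709716796875, 159.55047607421875), (49.01555633544922, 37.82183074951172), 76.07880401611328) [[457.0, 140.0], [494.0, 131.0], [506.0, 179.0], [469.0, 188.0]] 0.011492551711284039
base [185 246  37  38 605] ((411.2657470703125, 189.43743896484375), (82.81394958496094, 85.97943115234375), 89.3671646118164) [[368.0, 149.0], [454.0, 148.0], [455.0, 230.0], [369.0, 231.0]] 0.011611898810582824
base [183 271  34  29 494] ((367.10009765625, 198.34695434570312), (70.78140258789062, 67.44033813476562), 82.40902709960938) [[329.0, 168.0], [396.0, 159.0], [405.0, 229.0], [338.0, 238.0]] 0.011593046830234604
board [203 173  28  53 436] ((563.3034057617188, 158.66995239257812), (39.87241744995117, 120.05674743652344), 74.37374114990234) [[500.0, 156.0], [616.0, 123.0], [626.0, 162.0], [511.0, 194.0]] 0.029471065784946748
```

View pics/crop0.png

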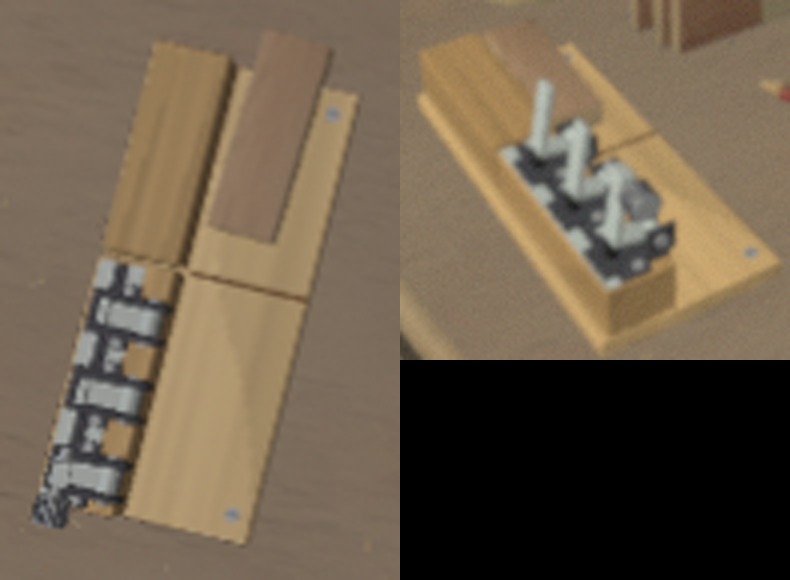

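The top crop shows three stops at crop (130,315), (108,393) and (88,472). The knurled knob is at about (50,510), that is image (162,292), on the end nearest the robot. In the scene crop it stands by the nearest leg, so this is the screw stop. Next I fit the guide frame.

```bash
python3 - <<'E'
from h import *
a=np.load("top0.npz");i=r.camera_info("top")
b=lambda L:(np.array(L,float)/4+[150,165]-.4)
kb=b([[195,271],[303,300]]); print("kerf base",(atz(i,kb[:,0],kb[:,1],.012)*1000).round(1).tolist())
kt=b([[105,249],[183,268]]); print("kerf fence top",(atz(i,kt[:,0],kt[:,1],.048)*1000).round(1).tolist())
fr=b([[358,95],[245,543]]); P=atz(i,fr[:,0],fr[:,1],.012)*1000;print("base front corners",P.round(1).tolist(),np.linalg.norm(P[1]-P[0]))
ft=b([[155,40],[236,58]]); P=atz(i,ft[:,0],ft[:,1],.048)*1000;print("fence far top corners",P.round(1).tolist(),np.linalg.norm(P[1]-P[0]))
for n in("top","scene"):
    a=np.load(n+"0.npz");i=r.camera_info(n);u,v,P=cloud(i,a["d"])
    k=(P[:,2]>.075)&(P[:,2]<.13)&(P[:,0]>.3)&(P[:,0]<.53)&(P[:,1]>.17)&(P[:,1]<.3)
    M=np.zeros(a["d"].shape,np.uint8);M[v[k],u[k]]=1
    nn,L,st,_=cv2.connectedComponentsWithStats(M)
    for j in range(1,nn):
        q=P[k&(L[v,u]==j)]*1000
        if len(q)>4:print(n,st[j],q.mean(0).round(),q.min(0).round(),q.max(0).round())
E
```

```text
kerf base [[486.0, 201.4, 12.0], [468.7, 138.2, 12.0]]
kerf fence top [[495.9, 246.6, 48.0], [484.8, 202.2, 48.0]]
base front corners [[589.5, 106.6, 12.0], [328.8, 170.5, 12.0]] 268.42637440567563
fence far top corners [[616.2, 219.8, 48.0], [605.4, 173.3, 48.0]] 47.78120337521128
top [174 240   4   6  17] [456. 235. 104.] [451. 233.  77.] [462. 239. 115.]
top [169 260   3   6  15] [413. 245. 106.] [408. 242.  81.] [419. 249. 111.]
top [158 277  11  20 120] [359. 258. 108.] [343. 250.  97.] [383. 270. 115.]
scene [214 257   7  20 105] [457. 241.  94.] [451. 233.  75.] [466. 247. 110.]
scene [225 270   9  21 117] [414. 251.  94.] [407. 244.  75.] [423. 256. 110.]
scene [238 283  20  24 303] [359. 264. 103.] [341. 252.  76.] [384. 273. 114.]
```

```bash
python3 - <<'E'
from h import *
for n in("top","scene"):
    a=np.load(n+"0.npz");u,v,P=cloud(r.camera_info(n),a["d"])
    for nm,x0,x1,y0,y1 in(("path",.3,.7,-.45,.15),("behind",.25,.6,.3,.42),("board end",.6,.8,.0,.3)):
        k=(P[:,0]>x0)&(P[:,0]<x1)&(P[:,1]>y0)&(P[:,1]<y1)&(P[:,2]<.6);print(n,nm,np.percentile(P[k,2],[50,95,99.5]).round(3))
E
python3 -m inch '[{"x":-1,"y":0.82},{"x":-1,"y":0.82},{"x":-1,"y":0.82},{"x":-1,"y":0.82},{"x":-1,"y":0.82}]' -1 10
python3 -m inch '[{"x":-1,"y":0.82},{"x":-1,"y":0.82},{"x":-1,"y":0.82},{"x":-1,"y":0.82},{"x":-1,"y":0.82}]'
python3 -m inch '[{"x":-1,"y":0.82},{"x":-1,"y":0.82},{"x":-1,"y":0.82},{"x":-1,"y":0.82},{"x":-1,"y":0.82}]'
```

```text
top path [0.001 0.097 0.102]
top behind [0.003 0.036 0.041]
top board end [0.    0.045 0.056]
scene path [0.004 0.097 0.101]
scene behind [0.002 0.037 0.04 ]
scene board end [0.001 0.05  0.078]validation failed for argument at $[0]...
validation failed for argument at $[0]...
validation failed for argument at $[0]...
```

```bash

python3 -m inch '[{"x":-1,"y":0.82,"z":0,"yaw":0},{"x":-1,"y":0.82,"z":0,"yaw":0},{"x":-1,"y":0.82,"z":0,"yaw":0},{"x":-1,"y":0.82,"z":0,"yaw":0},{"x":-1,"y":0.82,"z":0,"yaw":0}]' -1 10 && python3 -m inch '[{"x":-1,"y":0.82,"z":0,"yaw":0},{"x":-1,"y":0.82,"z":0,"yaw":0},{"x":-1,"y":0.82,"z":0,"yaw":0},{"x":-1,"y":0.82,"z":0,"yaw":0},{"x":-1,"y":0.82,"z":0,"yaw":0}]'
```

```text
time_s: 0.52
tcp_pos: [0.2557, -0.5246, 0.2319]
eef_rot: [179.5, -0.2, -166.8]
contact_force: [0.6, -0.1, 0.5]
gripper_width: 0.0603
time_s: 0.93
tcp_pos: [0.3564, -0.3885, 0.2306]
eef_rot: [179.4, -0.3, -166.9]
contact_force: [0.3, -0.4, 0.1]
gripper_width: 0.0265
```

```bash

python3 -m inch '[{"x":-1,"y":0.82,"z":-0.1,"yaw":0},{"x":-1,"y":0.82,"z":-0.1,"yaw":0},{"x":-1,"y":0.82,"z":0,"yaw":0},{"x":-1,"y":0.82,"z":0,"yaw":0},{"x":-0.6,"y":0.9,"z":0,"yaw":0}]' && python3 -m inch '[{"x":0,"y":1,"z":0,"yaw":0.8},{"x":0,"y":1,"z":0,"yaw":0.8},{"x":0,"y":1,"z":0,"yaw":0.8},{"x":0,"y":1,"z":0,"yaw":0.8},{"x":0,"y":1,"z":0,"yaw":0.8}]' && python3 -m inch '[{"x":0,"y":1,"z":0,"yaw":0.8},{"x":0,"y":1,"z":0,"yaw":0.8},{"x":0,"y":1,"z":0,"yaw":0.8},{"x":0,"y":1,"z":0,"yaw":0.5},{"x":0,"y":1,"z":0,"yaw":0}]'
```

```text
time_s: 1.35
tcp_pos: [0.4483, -0.2525, 0.2354]
eef_rot: [179.3, -0.3, -166.8]
contact_force: [0.7, 0.6, 1.2]
gripper_width: 0.0006
time_s: 1.77
tcp_pos: [0.4341, -0.1219, 0.2347]
eef_rot: [179.4, -0.7, 176.7]
contact_force: [-0.1, 0.3, -0.2]
gripper_width: 0.0004
time_s: 2.18
tcp_pos: [0.4525, 0.0071, 0.2356]
eef_rot: [179.5, -0.9, 164.3]
contact_force: [1.0, -0.5, 0.3]
gripper_width: 0.0006
```

```bash

python3 -m inch '[{"x":0.5,"y":1,"z":0,"yaw":-0.5},{"x":0.5,"y":1,"z":0,"yaw":0},{"x":0.5,"y":1,"z":0,"yaw":0},{"x":0.5,"y":1,"z":0,"yaw":0},{"x":0.5,"y":1,"z":0,"yaw":0}]' && python3 -m inch '[{"x":0.5,"y":1,"z":0,"yaw":0},{"x":0.5,"y":1,"z":0,"yaw":0},{"x":0.5,"y":1,"z":0,"yaw":0},{"x":0.5,"y":1,"z":0,"yaw":0},{"x":0.3,"y":0.3,"z":0,"yaw":0}]'
cat > where.py <<'E'
from h import *
import sys
s=r.get_state();O=np.array([.4858,.2057]);R=np.array([[.2368,.9716],[-.9716,.2368]])
g=R@(s["tcp_pos"][:2]-O)*1000
print("guide xy mm",g.round(1),"z",(s["tcp_pos"][2]*1e3).round(1),"yaw",s["eef_rot"][2].round(2),"F guide",(R@s["contact_force"][:2]).round(2),s["contact_force"][2].round(2),"t",s["time_s"])
E
python3 where.py
```

```text
time_s: 2.6
tcp_pos: [0.421, 0.1496, 0.2365]
eef_rot: [179.6, -1.0, 166.3]
contact_force: [0.2, 0.1, -0.4]
gripper_width: 0.0004
time_s: 3.02
tcp_pos: [0.387, 0.2754, 0.2377]
eef_rot: [179.6, -1.0, 166.4]
contact_force: [0.2, -0.7, 1.3]
gripper_width: 0.0004
guide xy mm [ 44.3 112.5] z 237.7 yaw 166.37 F guide [-0.63 -0.37] 1.34 t 3.0167
```

```bash

python3 -m inch '[{"x":0.2,"y":0.5,"z":0,"yaw":0},{"x":0.2,"y":0.4,"z":0.3,"yaw":0},{"x":0,"y":0,"z":1,"yaw":0},{"x":0,"y":0,"z":1,"yaw":0},{"x":0,"y":0,"z":1,"yaw":0}]' && python3 -m inch '[{"x":0,"y":0,"z":0.8,"yaw":0},{"x":0,"y":0,"z":0.5,"yaw":0},{"x":0,"y":0,"z":0.2,"yaw":0},{"x":0,"y":0,"z":0,"yaw":0}]'; python3 where.py
python3 - <<'E'
from h import *
i=r.camera_info("top");im,d=r.capture("top");a=cv2.resize(im[220:320,110:230],(480,400),interpolation=cv2.INTER_CUBIC)
im,d=r.capture("scene");b=cv2.resize(im[220:350,170:280],(320,378),interpolation=cv2.INTER_CUBIC)
o=np.zeros((400,800,3),np.uint8);o[:,:480]=a;o[:378,480:]=b;cv2.imwrite("pics/p1.png",o[:,:,::-1])
E
```

```text
time_s: 3.43
tcp_pos: [0.3821, 0.3073, 0.1566]
eef_rot: [179.0, -0.8, 166.6]
contact_force: [0.5, 0.6, -0.0]
gripper_width: 0.0007
time_s: 3.77
tcp_pos: [0.3796, 0.3036, 0.11]
eef_rot: [179.6, -1.0, 166.4]
contact_force: [-0.3, 0.6, -0.3]
gripper_width: 0.0004
guide xy mm [ 70.  126.3] z 110.0 yaw 166.37 F guide [0.53 0.43] -0.31 t 3.7667
```

View pics/p1.png

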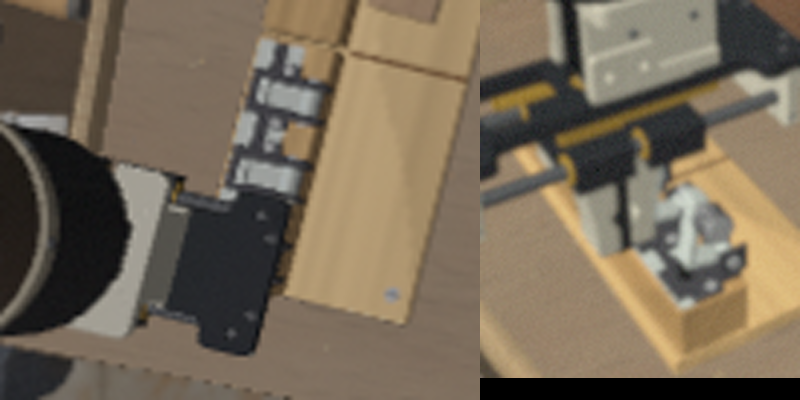

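The image shows the closed fingers directly behind the leg with the knob, crop right (620,220) against leg (690,230), clear of the plain stops. I push forward slowly.

```bash

python3 -m inch '[{"x":-0.16,"y":-0.2,"z":0.05,"yaw":0},{"x":0,"y":-0.2,"z":0,"yaw":0},{"x":0,"y":-0.2,"z":0,"yaw":0},{"x":0,"y":-0.15,"z":0,"yaw":0},{"x":0,"y":-0.1,"z":0,"yaw":0}]';python3 where.py; python3 -m inch '[{"x":0,"y":-0.1,"z":0,"yaw":0},{"x":0,"y":-0.1,"z":0,"yaw":0},{"x":0,"y":-0.1,"z":0,"yaw":0}]';python3 where.py
```

```text
time_s: 4.28
tcp_pos: [0.3807, 0.2826, 0.1134]
eef_rot: [179.1, -0.8, 166.4]
contact_force: [-0.8, 1.1, 0.5]
gripper_width: 0.0003
guide xy mm [ 49.8 120.3] z 113.4 yaw 166.4 F guide [0.86 1.  ] 0.53 t 4.2833
time_s: 4.53
tcp_pos: [0.379, 0.2746, 0.1144]
eef_rot: [179.0, -0.8, 166.4]
contact_force: [0.1, 1.1, 1.3]
gripper_width: 0.0004
guide xy mm [ 41.6 120.1] z 114.4 yaw 166.39 F guide [1.04 0.17] 1.34 t 4.5333
```

```bash

python3 -m inch '[{"x":0,"y":-0.06,"z":0.2,"yaw":0},{"x":0,"y":-0.06,"z":0.05,"yaw":0},{"x":0,"y":-0.1,"z":0.05,"yaw":0}]';python3 where.py; python3 -m inch '[{"x":0,"y":-0.1,"z":0.03,"yaw":0},{"x":0,"y":-0.1,"z":0.03,"yaw":0},{"x":0,"y":-0.1,"z":0.03,"yaw":0}]';python3 where.py;python3 -m inch '[{"x":0,"y":-0.1,"z":0.03,"yaw":0},{"x":0,"y":-0.1,"z":0.03,"yaw":0}]';python3 where.py
```

```text
time_s: 4.78
tcp_pos: [0.3784, 0.2704, 0.1073]
eef_rot: [178.8, -0.7, 166.4]
contact_force: [1.0, 1.1, 1.1]
gripper_width: 0.0007
guide xy mm [ 37.4 119.7] z 107.3 yaw 166.42 F guide [ 1.26 -0.7 ] 1.06 t 4.7833
time_s: 5.03
tcp_pos: [0.3765, 0.2627, 0.1043]
eef_rot: [178.8, -0.7, 166.5]
contact_force: [0.5, 0.8, 4.3]
gripper_width: 0.0004
guide xy mm [ 29.5 119.7] z 104.3 yaw 166.45 F guide [ 0.85 -0.3 ] 4.31 t 5.0333
time_s: 5.2
tcp_pos: [0.3762, 0.2588, 0.1036]
eef_rot: [178.7, -0.6, 166.5]
contact_force: [-1.5, 2.1, 8.5]
gripper_width: 0.0008
guide xy mm [ 25.6 119.1] z 103.6 yaw 166.5 F guide [1.7  1.99] 8.45 t 5.2
```

```bash

python3 -m inch '[{"x":0,"y":0.05,"z":-0.15,"yaw":0},{"x":0,"y":0,"z":-0.1,"yaw":0},{"x":0,"y":0,"z":0,"yaw":0}]';python3 where.py; 
python3 - <<'E'
from h import *
im,d=r.capture("scene");b=cv2.resize(im[240:340,190:290],(600,600),interpolation=cv2.INTER_CUBIC);cv2.imwrite("pics/p2.png",b[:,:,::-1])
E
```

```text
time_s: 5.45
tcp_pos: [0.3758, 0.2584, 0.1098]
eef_rot: [178.8, -0.7, 166.5]
contact_force: [-0.2, 0.7, -0.0]
gripper_width: 0.0004
guide xy mm [ 25.2 119.4] z 109.8 yaw 166.47 F guide [0.6  0.37] -0.02 t 5.45
```

View pics/p2.png

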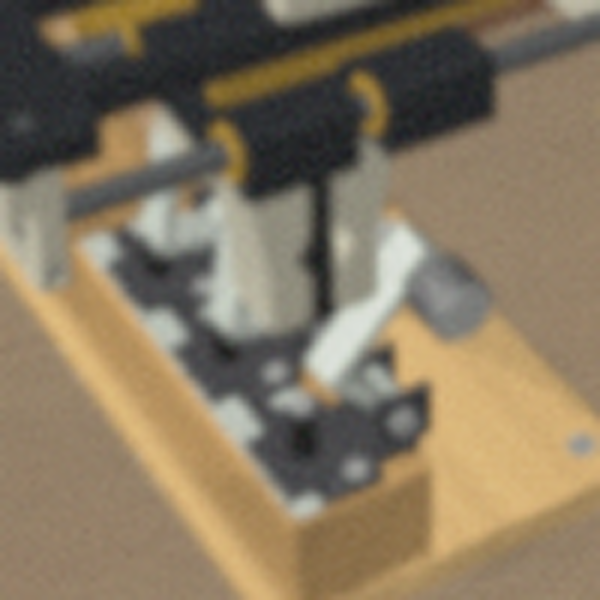

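The leg leans forward at about 0.4 rad, and the fingers behind its top show no force after the small lift. I continue a little higher and gently.

```bash

python3 -m inch '[{"x":0,"y":-0.1,"z":0,"yaw":0},{"x":0,"y":-0.1,"z":0,"yaw":0}]';python3 where.py; python3 -m inch '[{"x":0,"y":-0.1,"z":0,"yaw":0},{"x":0,"y":-0.1,"z":0,"yaw":0}]';python3 where.py;python3 -m inch '[{"x":0,"y":-0.08,"z":0,"yaw":0},{"x":0,"y":0,"z":0,"yaw":0},{"x":0,"y":0,"z":0,"yaw":0}]';python3 where.py
python3 - <<'E'
from h import *
im,d=r.capture("scene");b=cv2.resize(im[240:340,190:290],(600,600),interpolation=cv2.INTER_CUBIC);cv2.imwrite("pics/p3.png",b[:,:,::-1])
E
```

```text
time_s: 5.67
tcp_pos: [0.3743, 0.2533, 0.1092]
eef_rot: [178.8, -0.7, 166.5]
contact_force: [-0.3, 0.2, -0.4]
gripper_width: 0.0007
guide xy mm [ 19.8 119.6] z 109.2 yaw 166.47 F guide [0.06 0.37] -0.37 t 5.6667
time_s: 5.83
tcp_pos: [0.3728, 0.2476, 0.1087]
eef_rot: [178.9, -0.7, 166.5]
contact_force: [1.0, 0.1, 0.5]
gripper_width: 0.0005
guide xy mm [ 13.9 119.7] z 108.7 yaw 166.47 F guide [ 0.3  -0.98] 0.53 t 5.8333
time_s: 6.08
tcp_pos: [0.3718, 0.2443, 0.1084]
eef_rot: [178.9, -0.7, 166.4]
contact_force: [0.2, -0.8, 0.1]
gripper_width: 0.0005
guide xy mm [ 10.6 119.9] z 108.4 yaw 166.44 F guide [-0.75 -0.35] 0.1 t 6.0833
```

View pics/p3.png

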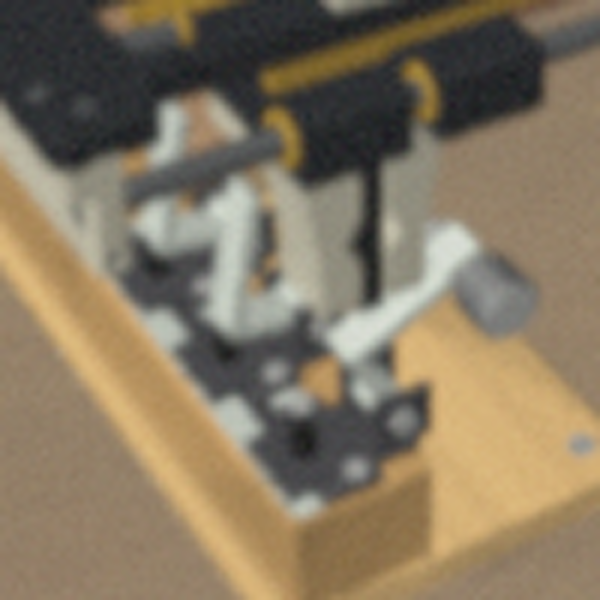

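```bash
cat > knob.py <<'E'
from h import *
O=np.array([.4858,.2057]);R=np.array([[.2368,.9716],[-.9716,.2368]])
im,d=r.capture("scene");u,v,P=cloud(r.camera_info("scene"),d)
G=np.c_[(P[:,:2]-O)@R.T,P[:,2]]*1000
k=(G[:,1]>129)&(G[:,1]<160)&(G[:,0]>-70)&(G[:,0]<40)&(G[:,2]>22)&(G[:,2]<125)&((G[:,2]>54)|(G[:,0]<-6))
print(k.sum(),G[k].mean(0).round(),np.percentile(G[k],[5,95],axis=0).round().tolist(),r.get_state()["time_s"])
E
python3 knob.py; python3 -m inch '[{"x":0,"y":0,"z":0,"yaw":0},{"x":0,"y":0,"z":0,"yaw":0},{"x":0,"y":0,"z":0,"yaw":0}]'>/dev/null;python3 knob.py
```

```text
495 [  0. 136.  96.] [[-24.0, 129.0, 58.0], [25.0, 152.0, 121.0]] 6.1833
494 [ -6. 136.  89.] [[-40.0, 129.0, 58.0], [25.0, 153.0, 121.0]] 6.4833
```

The arm is past balance and falling slowly. I withdraw backwards and up, then map heights round the board.

```bash

python3 -m inch '[{"x":0,"y":0.3,"z":0,"yaw":0},{"x":0,"y":0.6,"z":0,"yaw":0},{"x":0,"y":0.6,"z":0,"yaw":0},{"x":0,"y":0.4,"z":0,"yaw":0},{"x":0,"y":0,"z":-0.8,"yaw":0}]';python3 -m inch '[{"x":0,"y":0,"z":-1,"yaw":0},{"x":0,"y":0,"z":-1,"yaw":0},{"x":0,"y":0,"z":-1,"yaw":0},{"x":0,"y":0,"z":-0.5,"yaw":0}]';python3 where.py;python3 knob.py
python3 - <<'E'
from h import *
O=np.array([.4858,.2057]);R=np.array([[.2368,.9716],[-.9716,.2368]])
a=np.load("top0.npz");u,v,P=cloud(r.camera_info("top"),a["d"])
G=np.c_[(P[:,:2]-O)@R.T,P[:,2]]*1000
print("rows y, cols x -210..130 step 20")
for y in range(-340,60,20):
    print("%5d"%y," ".join("%3d"%(max([0,*G[(G[:,0]>=x)&(G[:,0]<x+20)&(G[:,1]>=y)&(G[:,1]<y+20),2]])) for x in range(-210,130,20)))
E
```

```text
time_s: 6.9
tcp_pos: [0.3837, 0.2948, 0.1271]
eef_rot: [179.1, -0.8, 166.4]
contact_force: [-0.5, 0.2, 0.2]
gripper_width: 0.0003
time_s: 7.23
tcp_pos: [0.3856, 0.2987, 0.2174]
eef_rot: [179.4, -0.8, 166.6]
contact_force: [0.4, 0.8, 0.2]
gripper_width: -0.0001
guide xy mm [ 66.7 119.3] z 217.4 yaw 166.57 F guide [ 0.84 -0.21] 0.17 t 7.2333
263 [ -7. 139.  45.] [[-23.0, 130.0, 24.0], [15.0, 153.0, 68.0]] 7.2833
rows y, cols x -210..130 step 20
 -340  37  37   7  16  24  23  23  22  22  24  24  20  17   5   4   4   6
 -320   5   5   5  19  20  21  22  22  23  23  23  23  14   5   5   3   5
 -300   4   4   6  19  27  28  27  29  16  21  21  20   5   4   3   3   5
 -280   5   6   4  28  26   5  18  28  24   5   4   6   4   3   4   6   6
 -260  24   3   5  28   5   5   3  24  26   5   5   2   5   6   5   3   5
 -240  28   6   5  30  27   4   4  28  21   6   5   4   5   5   6   6  51
 -220  25   5   3  26  28  28  28  27   3   6   3   4   4   5   5   6  55
 -200   5   3   6   4   2   3   5   3   4   4   7   4   3   4   7  51  56
 -180  89  89  88  87   3   3   4   4   6   7   5   4   5   4   3  52  54
 -160  93  95  94  92   4   4   4  34  31  32   5   5   5   4   6   4  50
 -140  96  96  97  96  88   4  15  29  35  35  49  50  50   4   4   3   5
 -120  95  94  92  93   4   4  14  28  34  36  51  52  52   5   6   4   3
 -100 102 100 100 102   4   4  14  15  35  34  51  53  51   6   4   3   4
  -80   5   5   5   4   6   3  16  17  35  33  52  53  51   3   7   4   3
  -60   7   5   6   3   5   3  14  17  34  34  51  55  53   3   5   6   2
  -40   4   4   5   4   6   5  14  18  34  32  52  53  51   4   5   7   5
  -20   3  10   3   7   7   3  15  15  16  15  52  53  51   3   4   3   6
    0   6  11   5   4   5   5  14  15  17  16  52  55  52   4   6   3   4
   20  11  10   7   7   4   7  12  17  17  17  70 114  57   3   5   4   3
   40  10   5   4   7   3   6  17  18  16  17  69 109  53   4   5   5  32
```

```bash

python3 -m inch '[{"x":-1,"y":-0.7,"z":0,"yaw":0},{"x":-1,"y":-0.7,"z":0,"yaw":0},{"x":-1,"y":-0.7,"z":0,"yaw":0},{"x":-1,"y":-0.7,"z":0,"yaw":0},{"x":-1,"y":-0.7,"z":0,"yaw":0}]' 0.36;python3 -m inch '[{"x":-1,"y":-0.7,"z":0,"yaw":0},{"x":-1,"y":-0.7,"z":0,"yaw":0},{"x":-0.6,"y":-0.6,"z":0,"yaw":0},{"x":0,"y":0,"z":0,"yaw":-1},{"x":0,"y":0,"z":0,"yaw":-1}]';
for k in 1; do python3 -m inch '[{"x":0,"y":0,"z":0,"yaw":-1},{"x":0,"y":0,"z":0,"yaw":-1},{"x":0,"y":0,"z":0,"yaw":-1},{"x":0,"y":0,"z":0,"yaw":-1},{"x":0,"y":0,"z":0,"yaw":-1}]';python3 -m inch '[{"x":0,"y":0,"z":0,"yaw":-1},{"x":0,"y":0,"z":0,"yaw":-1},{"x":0,"y":0,"z":0,"yaw":-1},{"x":0,"y":0,"z":0,"yaw":-1},{"x":0,"y":0,"z":0,"yaw":-1}]';python3 -m inch '[{"x":0,"y":0,"z":0,"yaw":-1},{"x":0,"y":0,"z":0,"yaw":-1},{"x":0,"y":0,"z":0,"yaw":-1},{"x":0,"y":0,"z":0,"yaw":-1},{"x":0,"y":0,"z":0,"yaw":-1}]'; done; python3 where.py; python3 -c "from plant import r;print(r.get_state()['joints'].round())"
```

```text
time_s: 7.7
tcp_pos: [0.4921, 0.1931, 0.2187]
eef_rot: [178.8, -0.6, 167.3]
contact_force: [0.6, 0.0, -0.1]
gripper_width: 0.028
time_s: 8.12
tcp_pos: [0.5536, 0.1269, 0.2141]
eef_rot: [178.9, -0.5, 175.3]
contact_force: [-0.9, 1.2, 0.2]
gripper_width: 0.058
time_s: 8.53
tcp_pos: [0.5576, 0.13, 0.2106]
eef_rot: [178.8, -0.3, -163.8]
contact_force: [-0.4, -0.4, 0.0]
gripper_width: 0.0595
time_s: 8.95
tcp_pos: [0.5609, 0.1348, 0.2076]
eef_rot: [178.8, -0.0, -142.7]
contact_force: [-0.4, -0.2, -0.1]
gripper_width: 0.0596
time_s: 9.37
tcp_pos: [0.5641, 0.1399, 0.2046]
eef_rot: [178.8, 0.3, -121.5]
contact_force: [-0.6, 0.1, 0.2]
gripper_width: 0.06
guide xy mm [-45.4 -91.7] z 204.6 yaw -121.5 F guide [-0.08  0.57] 0.17 t 9.3667
[ 32.  14. -13.  -1. -64. -63.]
```

```bash

python3 -m inch '[{"x":0,"y":0,"z":0,"yaw":-1},{"x":0,"y":0,"z":0,"yaw":-1},{"x":0,"y":0,"z":0,"yaw":-1},{"x":0,"y":0,"z":0,"yaw":-1},{"x":0.8,"y":0.1,"z":0,"yaw":-0.2}]';python3 -m inch '[{"x":0.6,"y":0.1,"z":0.5,"yaw":0},{"x":0,"y":0,"z":1,"yaw":0},{"x":0,"y":0,"z":1,"yaw":0},{"x":0,"y":0,"z":1,"yaw":0},{"x":0,"y":0,"z":0,"yaw":0}]'; python3 where.py;python3 knob.py
```

```text
time_s: 9.78
tcp_pos: [0.5609, 0.1279, 0.2012]
eef_rot: [178.9, 0.5, -103.4]
contact_force: [0.6, -0.9, 0.1]
gripper_width: 0.0596
time_s: 10.2
tcp_pos: [0.5567, 0.1175, 0.1106]
eef_rot: [179.0, 0.6, -103.2]
contact_force: [-0.3, -0.8, -0.5]
gripper_width: 0.0599
guide xy mm [-68.9 -89.8] z 110.6 yaw -103.23 F guide [-0.9   0.11] -0.5 t 10.2
274 [ -7. 139.  45.] [[-23.0, 130.0, 24.0], [15.0, 153.0, 68.0]] 10.25
```

```bash

python3 -m inch '[{"x":0.5,"y":0.1,"z":0,"yaw":0.1},{"x":0.1,"y":0.1,"z":0.8,"yaw":0},{"x":0,"y":0,"z":1,"yaw":0},{"x":0,"y":0,"z":0.6,"yaw":0},{"x":0,"y":0,"z":0,"yaw":0}]';python3 where.py
```

```text
time_s: 10.67
tcp_pos: [0.555, 0.1076, 0.0586]
eef_rot: [179.6, 1.0, -103.4]
contact_force: [-0.6, -0.2, 0.5]
gripper_width: 0.0597
guide xy mm [-78.9 -90.5] z 58.6 yaw -103.43 F guide [-0.38  0.53] 0.46 t 10.6667
```

```bash

python3 -m inch '[{"x":0.2,"y":0.1,"z":0.6,"yaw":0.05},{"x":0,"y":0,"z":0.4,"yaw":0},{"x":0,"y":0,"z":0.2,"yaw":0},{"x":0,"y":0,"z":0,"yaw":0}]';python3 where.py
python3 - <<'E'
from h import *
im,d=r.capture("top");a=cv2.resize(im[160:320,130:290],(480,480),interpolation=cv2.INTER_CUBIC)
im,d=r.capture("scene");b=cv2.resize(im[230:350,170:276],(318,360),interpolation=cv2.INTER_CUBIC)
o=np.zeros((480,800,3),np.uint8);o[:,:480]=a;o[:360,480:798]=b;cv2.imwrite("pics/p4.png",o[:,:,::-1])
E
```

```text
time_s: 11.0
tcp_pos: [0.5557, 0.1054, 0.0334]
eef_rot: [-180.0, 1.2, -103.5]
contact_force: [-0.8, -0.4, 0.6]
gripper_width: 0.0595
guide xy mm [-80.9 -91.7] z 33.4 yaw -103.55 F guide [-0.59  0.68] 0.56 t 11.0
```

View pics/p4.png

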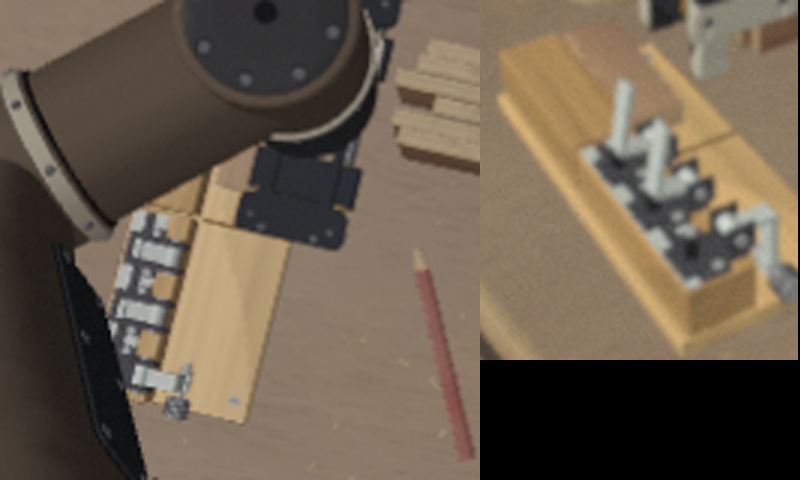

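The screw stop is down, with its knob at crop left (177,407) and tip at (186,368). Both plain stops are still upright. The gripper is in front of the board, so I push it against the fence.

```bash

python3 -m inch '[{"x":-0.2,"y":0,"z":0.2,"yaw":0},{"x":-0.2,"y":0,"z":0,"yaw":0},{"x":-0.2,"y":0,"z":0,"yaw":0},{"x":-0.15,"y":0,"z":0,"yaw":0}]' >/dev/null;python3 where.py
python3 -m inch '[{"x":-0.12,"y":0,"z":0,"yaw":0},{"x":-0.12,"y":0,"z":0,"yaw":0}]'>/dev/null;python3 where.py
```

```text
guide xy mm [-59.2 -93.5] z 31.7 yaw -103.54 F guide [-0.99 -0.68] -0.16 t 11.4333
guide xy mm [-51.8 -93.6] z 32.2 yaw -103.49 F guide [-0.46 -0.08] -0.13 t 11.6
```

```bash
python3 - <<'E'
from h import *
i=r.camera_info("top")
p=atz(i,[192,190],[282.7,287],.021)*1000
O=np.array([485.8,205.7]);R=np.array([[.2368,.9716],[-.9716,.2368]])
print("tip guide",((p[:,:2]-O)@R.T).round(1))
E
```

```text
tip guide [[-20.6 114.8]
 [-18.6 125.3]]
```

```bash

python3 -m inch '[{"x":-0.06,"y":0,"z":0.1,"yaw":0},{"x":-0.06,"y":0,"z":0.05,"yaw":0}]' >/dev/null;python3 where.py
python3 -m inch '[{"x":-0.06,"y":0,"z":0,"yaw":0},{"x":-0.06,"y":0,"z":0,"yaw":0}]'>/dev/null;python3 where.py
python3 -m inch '[{"x":-0.05,"y":0,"z":0,"yaw":0},{"x":-0.05,"y":0,"z":0,"yaw":0}]'>/dev/null;python3 where.py
```

```text
guide xy mm [-50.1 -93.4] z 29.1 yaw -103.43 F guide [-14.36  -2.36] 9.54 t 11.7667
guide xy mm [-50.2 -93.3] z 29.2 yaw -103.48 F guide [-7.29 -3.12] 2.14 t 11.9333
guide xy mm [-50.2 -93.3] z 29.2 yaw -103.55 F guide [-5.22 -1.29] 2.97 t 12.1
```

```bash

python3 -m inch '[{"x":0.3,"y":0,"z":0,"yaw":0},{"x":0.3,"y":0,"z":-0.3,"yaw":0},{"x":0,"y":0,"z":-0.8,"yaw":0},{"x":0,"y":0,"z":-0.8,"yaw":0},{"x":0,"y":-0.5,"z":-0.3,"yaw":0}]' -1 10 >/dev/null;python3 where.py
python3 -m inch '[{"x":-0.2,"y":-0.9,"z":0,"yaw":0},{"x":-0.5,"y":-0.9,"z":0,"yaw":0},{"x":-0.5,"y":-0.9,"z":0,"yaw":0},{"x":-0.3,"y":-0.6,"z":0,"yaw":0},{"x":0,"y":0,"z":0,"yaw":0}]'>/dev/null;python3 where.py
```

```text
guide xy mm [ -70.2 -102.5] z 83.8 yaw -103.56 F guide [-0.4  -0.59] 0.13 t 12.5167
guide xy mm [ -32.8 -190.4] z 91.4 yaw -103.55 F guide [ 0.44 -0.5 ] 0.31 t 12.9333
```

```bash

python3 -m inch '[{"x":-0.2,"y":0.35,"z":0,"yaw":0},{"x":-0.05,"y":0.05,"z":0.8,"yaw":0},{"x":0,"y":0,"z":0.8,"yaw":0},{"x":0,"y":0,"z":0.5,"yaw":0},{"x":0,"y":0,"z":0,"yaw":0}]' >/dev/null;python3 where.py
python3 - <<'E'
from h import *
O=np.array([.4858,.2057]);R=np.array([[.2368,.9716],[-.9716,.2368]])
for n in("scene","top"):
    im,d=r.capture(n);u,v,P=cloud(r.camera_info(n),d);G=np.c_[(P[:,:2]-O)@R.T,P[:,2]]*1000
    k=(G[:,0]>-75)&(G[:,0]<-3)&(G[:,1]>-150)&(G[:,1]<5)&(G[:,2]>25)&(G[:,2]<34)
    if k.sum()>50:print(n,k.sum(),np.percentile(G[k],[1,50,99],axis=0).round(1).tolist())
E
```

```text
guide xy mm [ -26.6 -177.7] z 39.8 yaw -103.66 F guide [0.63 0.65] -1.19 t 13.35
scene 469 [[-37.6, -145.4, 26.6], [-23.4, -87.0, 29.8], [-6.8, -26.1, 32.0]]
top 500 [[-39.1, -144.8, 25.2], [-20.1, -65.3, 29.1], [-3.2, -27.1, 33.4]]
```

```bash

python3 -m inch '[{"x":0,"y":0.15,"z":0.4,"yaw":0},{"x":0,"y":0.12,"z":0.1,"yaw":0},{"x":0,"y":0.12,"z":0,"yaw":0},{"x":0,"y":0.12,"z":0,"yaw":0}]' >/dev/null;python3 where.py
python3 -m inch '[{"x":0,"y":0.12,"z":0,"yaw":0},{"x":0,"y":0.16,"z":0,"yaw":0},{"x":0,"y":0.16,"z":0,"yaw":0},{"x":0,"y":0.16,"z":0,"yaw":0},{"x":0,"y":0.16,"z":0,"yaw":0}]' >/dev/null;python3 where.py
```

```text
guide xy mm [ -24.8 -166.3] z 32.2 yaw -103.6 F guide [ 0.53 -0.29] 0.35 t 13.7833
guide xy mm [ -24.3 -146. ] z 33.7 yaw -103.58 F guide [-0.72 -0.6 ] 0.04 t 14.2
```

```bash

python3 -m inch '[{"x":0.03,"y":0.16,"z":0.1,"yaw":0},{"x":0.03,"y":0.16,"z":0.1,"yaw":0},{"x":0,"y":0.16,"z":0.03,"yaw":0},{"x":0,"y":0.16,"z":0.02,"yaw":0},{"x":0,"y":0.16,"z":0.02,"yaw":0}]' >/dev/null;python3 where.py
python3 -m inch '[{"x":0,"y":0.16,"z":0.02,"yaw":0},{"x":0,"y":0.16,"z":0.02,"yaw":0},{"x":0,"y":0.16,"z":0.02,"yaw":0},{"x":0,"y":0.16,"z":0.02,"yaw":0},{"x":0,"y":0.16,"z":0.02,"yaw":0}]' >/dev/null;python3 where.py
python3 -m inch '[{"x":0,"y":0.16,"z":0.02,"yaw":0},{"x":0,"y":0.12,"z":0.02,"yaw":0},{"x":0,"y":0.08,"z":0.02,"yaw":0},{"x":0,"y":0.04,"z":0,"yaw":0},{"x":0,"y":0,"z":0,"yaw":0}]' >/dev/null;python3 where.py
```

```text
guide xy mm [ -25.4 -124.5] z 26.6 yaw -103.56 F guide [-0.49 -0.5 ] 0.91 t 14.6167
guide xy mm [ -25.3 -102.4] z 23.6 yaw -103.56 F guide [ 0.56 -0.91] 0.51 t 15.0333
guide xy mm [-24.1 -92.7] z 23.6 yaw -103.46 F guide [-0.32 -1.73] 0.69 t 15.45
```

```bash

python3 -m inch '[{"x":0,"y":-0.3,"z":-0.2,"yaw":0},{"x":0,"y":-0.6,"z":0,"yaw":0},{"x":0,"y":-0.7,"z":0,"yaw":0},{"x":0,"y":-0.6,"z":0,"yaw":0},{"x":0,"y":-0.1,"z":0,"yaw":0}]' >/dev/null;python3 where.py
python3 - <<'E'
from h import *
O=np.array([.4858,.2057]);R=np.array([[.2368,.9716],[-.9716,.2368]])
for n in("scene","top"):
    im,d=r.capture(n);u,v,P=cloud(r.camera_info(n),d);G=np.c_[(P[:,:2]-O)@R.T,P[:,2]]*1000
    k=(G[:,0]>-75)&(G[:,0]<-3)&(G[:,1]>-110)&(G[:,1]<65)&(G[:,2]>26)&(G[:,2]<33)
    if k.sum()>50:
        print(n,k.sum(),np.percentile(G[k],[1,50,99],axis=0).round(1).tolist())
        for a,b in((-70,-40),(-10,10),(20,45)):
            q=G[k&(G[:,1]>a)&(G[:,1]<b)]
            if len(q)>20:print("  front edge near y",a,b,np.percentile(q[:,0],[2,98]).round(1))
E
```

```text
guide xy mm [ -25.3 -150.1] z 29.0 yaw -103.42 F guide [ 1.19 -0.92] 0.62 t 15.8667
scene 386 [[-37.8, -74.5, 27.7], [-27.6, -21.2, 30.0], [-7.4, 43.5, 32.4]]
  front edge near y -70 -40 [-36.7  -7.6]
  front edge near y -10 10 [-36.8 -23.4]
  front edge near y 20 45 [-37.2 -12.7]
top 590 [[-39.4, -57.8, 26.1], [-21.0, -7.1, 29.1], [-3.6, 43.5, 32.7]]
  front edge near y -70 -40 [-38.6  -4.1]
  front edge near y -10 10 [-39.1  -4.2]
  front edge near y 20 45 [-38.4  -3.8]
```

```bash

python3 -m inch '[{"x":0,"y":0.12,"z":0,"yaw":0},{"x":0,"y":0,"z":0,"yaw":0},{"x":0,"y":0,"z":0,"yaw":0},{"x":0,"y":0,"z":0,"yaw":0},{"x":0,"y":0,"z":0,"yaw":0}]' 1;python3 -m inch '[{"x":0,"y":0,"z":0,"yaw":0},{"x":0,"y":0,"z":0,"yaw":0},{"x":0,"y":0,"z":0,"yaw":0},{"x":0,"y":0,"z":0,"yaw":0},{"x":0,"y":0,"z":0,"yaw":0}]';python3 where.py
```

```text
time_s: 16.38
tcp_pos: [0.6171, 0.1462, 0.0279]
eef_rot: [-179.6, 1.2, -103.5]
contact_force: [0.1, 0.6, -0.2]
gripper_width: 0.0283
time_s: 16.8
tcp_pos: [0.6167, 0.1468, 0.0285]
eef_rot: [-179.6, 1.2, -103.4]
contact_force: [-0.3, 0.8, 0.6]
gripper_width: 0.0613
guide xy mm [ -26.3 -141.1] z 28.5 yaw -103.4 F guide [0.66 0.45] 0.56 t 16.8
```

```bash

python3 -m inch '[{"x":0,"y":0,"z":0,"yaw":0},{"x":0,"y":0,"z":0,"yaw":0},{"x":0,"y":0,"z":0,"yaw":0},{"x":0,"y":0,"z":0,"yaw":0}]' ;python3 where.py;python3 -m inch '[{"x":0,"y":0.1,"z":0,"yaw":0},{"x":0,"y":0.16,"z":0,"yaw":0},{"x":0,"y":0.16,"z":0.02,"yaw":0},{"x":0,"y":0.16,"z":0.02,"yaw":0},{"x":0,"y":0.16,"z":0,"yaw":0}]';python3 where.py
python3 -m inch '[{"x":0,"y":0.16,"z":0,"yaw":0},{"x":0,"y":0.16,"z":0,"yaw":0},{"x":0,"y":0.16,"z":0,"yaw":0},{"x":0,"y":0.16,"z":0,"yaw":0}]';python3 where.py
```

```text
time_s: 17.13
tcp_pos: [0.6168, 0.1467, 0.0284]
eef_rot: [-179.6, 1.2, -103.4]
contact_force: [-0.4, -0.2, 0.5]
gripper_width: 0.0858
guide xy mm [ -26.3 -141.2] z 28.4 yaw -103.42 F guide [-0.33  0.32] 0.51 t 17.1333
time_s: 17.55
tcp_pos: [0.5982, 0.1512, 0.0273]
eef_rot: [-179.5, 1.3, -103.4]
contact_force: [0.8, -0.7, 0.1]
gripper_width: 0.0879
guide xy mm [ -26.3 -122.1] z 27.3 yaw -103.44 F guide [-0.48 -0.98] 0.09 t 17.55
time_s: 17.88
tcp_pos: [0.5804, 0.1555, 0.0273]
eef_rot: [-179.5, 1.3, -103.4]
contact_force: [0.2, -0.6, -0.8]
gripper_width: 0.0878
guide xy mm [ -26.4 -103.8] z 27.3 yaw -103.42 F guide [-0.53 -0.35] -0.82 t 17.8833
```

```bash

python3 -m inch '[{"x":0,"y":0.12,"z":0,"yaw":0},{"x":0,"y":0.12,"z":0,"yaw":0},{"x":0,"y":0.1,"z":0,"yaw":0},{"x":0,"y":0.08,"z":0,"yaw":0},{"x":0,"y":0.06,"z":0,"yaw":0}]'>/dev/null;python3 where.py
python3 -m inch '[{"x":0,"y":0.04,"z":0,"yaw":0},{"x":0,"y":0.04,"z":0,"yaw":0},{"x":0,"y":0,"z":0,"yaw":0}]'>/dev/null;python3 where.py
cat > look.py <<'E'
from h import *
import sys
O=np.array([.4858,.2057]);R=np.array([[.2368,.9716],[-.9716,.2368]])
im,d=r.capture("top");a=cv2.resize(im[210:310,150:250],(500,500),interpolation=cv2.INTER_CUBIC)
i=r.camera_info("top");u,v,P=cloud(i,d);G=np.c_[(P[:,:2]-O)@R.T,P[:,2]]*1000
k=(G[:,0]>-75)&(G[:,0]<-3)&(G[:,1]>-60)&(G[:,1]<118)&(G[:,2]>26)&(G[:,2]<33)
print("board",k.sum(),np.percentile(G[k],[1,50,99],axis=0).round(1).tolist())
for y0,y1 in((10,30),(40,60),(70,90),(90,103)):
    q=G[k&(G[:,1]>y0)&(G[:,1]<y1)]
    if len(q)>20:print("  x range near y",y0,y1,np.percentile(q[:,0],[2,98]).round(1))
im,d=r.capture("scene");b=cv2.resize(im[240:350,190:290],(300,330),interpolation=cv2.INTER_CUBIC)
o=np.zeros((500,800,3),np.uint8);o[:,:500]=a;o[:330,500:]=b;cv2.imwrite("pics/%s.png"%sys.argv[1],o[:,:,::-1])
E
python3 look.py p5
```

```text
guide xy mm [-26.4 -89.7] z 27.2 yaw -103.39 F guide [-0.48  0.15] -0.45 t 18.3
guide xy mm [-26.4 -87.3] z 27.2 yaw -103.39 F guide [-0.48 -0.29] 0.03 t 18.55
board 526 [[-39.7, 8.5, 26.2], [-21.9, 51.2, 29.3], [-3.5, 92.6, 32.7]]
  x range near y 10 30 [-39.2  -3.7]
  x range near y 40 60 [-39.4  -4.4]
  x range near y 70 90 [-39.3  -3.6]
```

View pics/p5.png

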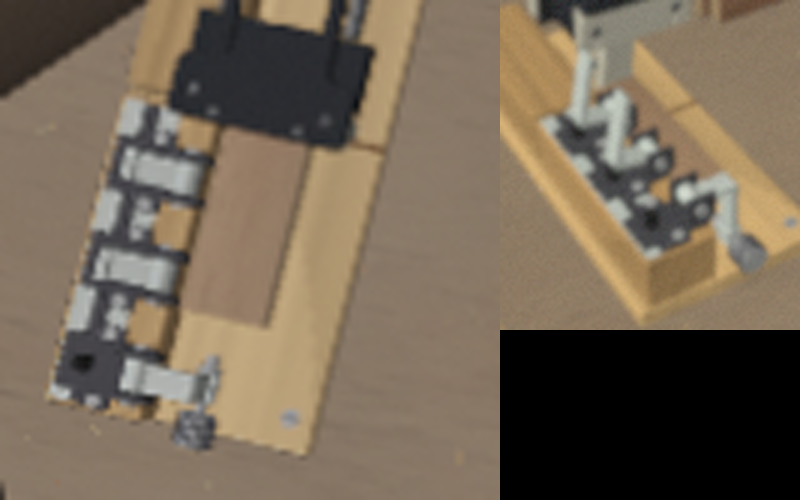

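The board lies along the fence with its end at crop (225,320). The screw tip is at (212,358), about 15 mm further on, and the plain stops are parked. I approach slowly.

```bash

python3 -m inch '[{"x":0,"y":0.08,"z":0,"yaw":0},{"x":0,"y":0.08,"z":0,"yaw":0},{"x":0,"y":0.08,"z":0,"yaw":0},{"x":0,"y":0.05,"z":0,"yaw":0},{"x":0,"y":0.03,"z":0,"yaw":0}]'>/dev/null;python3 where.py
for i in 1; do python3 -m inch '[{"x":0,"y":0.03,"z":0,"yaw":0},{"x":0,"y":0.03,"z":0,"yaw":0}]'>/dev/null;python3 where.py;python3 -m inch '[{"x":0,"y":0.03,"z":0,"yaw":0},{"x":0,"y":0.03,"z":0,"yaw":0}]'>/dev/null;python3 where.py; done
python3 - <<'E'
from h import *
O=np.array([.4858,.2057]);R=np.array([[.2368,.9716],[-.9716,.2368]])
im,d=r.capture("top");i=r.camera_info("top");u,v,P=cloud(i,d);G=np.c_[(P[:,:2]-O)@R.T,P[:,2]]*1000
k=(G[:,0]>-38)&(G[:,0]<-25)&(G[:,1]<118)&(G[:,1]>0)&(G[:,2]>24)&(G[:,2]<33)
print("board end",np.percentile(G[k,1],[97,99,100]).round(1))
k=(G[:,0]>-25)&(G[:,0]<-15)&(G[:,1]<140)&(G[:,1]>97)&(G[:,2]>14)
print("screw pts",sorted(map(tuple,G[k].round().astype(int).tolist()),key=lambda t:t[1])[:14])
E
```

```text
guide xy mm [-26.4 -79.4] z 27.2 yaw -103.41 F guide [-0.48  0.06] 0.07 t 19.0667
guide xy mm [-26.4 -77.6] z 27.2 yaw -103.41 F guide [-0.18 -0.5 ] 0.12 t 19.2333
guide xy mm [-26.4 -75.9] z 27.2 yaw -103.4 F guide [ 0.29 -0.39] 0.87 t 19.4
board end [101.2 103.3 104.3]
screw pts [(-19, 97, 551), (-23, 97, 541), (-22, 97, 536), (-22, 97, 526), (-20, 98, 553), (-21, 98, 552), (-22, 98, 553), (-22, 98, 547), (-22, 98, 544), (-22, 98, 528), (-22, 98, 520), (-21, 98, 513), (-22, 98, 511), (-21, 98, 503)]
```

```bash

python3 -m inch '[{"x":0,"y":0.025,"z":0,"yaw":0},{"x":0,"y":0.025,"z":0,"yaw":0}]'>/dev/null;python3 where.py;python3 -m inch '[{"x":0,"y":0.025,"z":0,"yaw":0},{"x":0,"y":0.025,"z":0,"yaw":0}]'>/dev/null;python3 where.py;python3 -m inch '[{"x":0,"y":0.025,"z":0,"yaw":0},{"x":0,"y":0.025,"z":0,"yaw":0}]'>/dev/null;python3 where.py
```

```text
guide xy mm [-26.3 -74.5] z 27.2 yaw -103.41 F guide [-1.02 -0.25] 0.01 t 19.6167
guide xy mm [-26.3 -73.2] z 27.2 yaw -103.4 F guide [-0.32  0.5 ] -0.46 t 19.7833
guide xy mm [-26.4 -71.8] z 27.2 yaw -103.41 F guide [ 0.41 -0.35] -0.19 t 19.95
```

```bash

python3 -m inch '[{"x":0,"y":0.025,"z":0,"yaw":0}]'>/dev/null;python3 where.py;python3 -m inch '[{"x":0,"y":0.025,"z":0,"yaw":0}]'>/dev/null;python3 where.py;python3 -m inch '[{"x":0,"y":0,"z":0,"yaw":0}]'>/dev/null;python3 look.py p6
```

```text
guide xy mm [-26.4 -71.2] z 27.2 yaw -103.41 F guide [-0.02 -1.06] 0.15 t 20.0333
guide xy mm [-26.4 -70.5] z 27.2 yaw -103.41 F guide [ 0.53 -0.74] -0.48 t 20.1167
board 494 [[-39.8, 27.0, 26.1], [-21.4, 68.6, 29.0], [-3.4, 109.4, 32.7]]
  x range near y 10 30 [-39.1  -5.2]
  x range near y 40 60 [-38.8  -4.3]
  x range near y 70 90 [-38.9  -3.5]
  x range near y 90 103 [-39.3  -4.2]
```

View pics/p6.png

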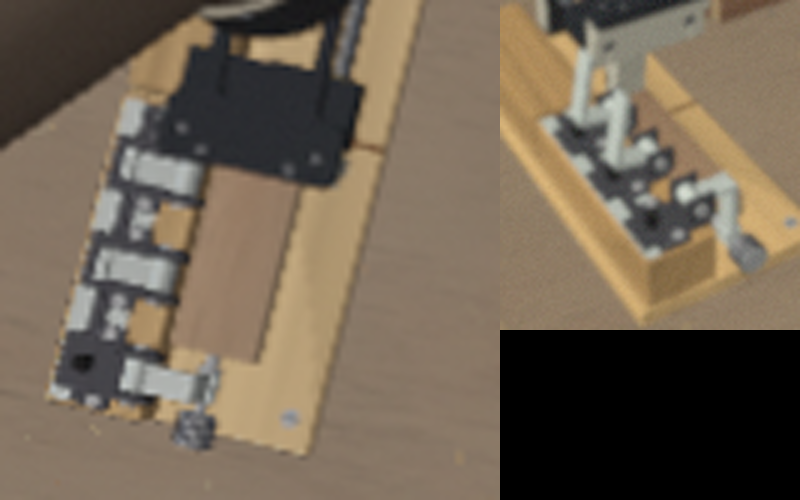

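The board end at crop (215,355) is nearly at the tip at (212,360). I take single small steps and watch the force.

```bash

python3 -m inch '[{"x":0,"y":0.025,"z":0,"yaw":0}]'>/dev/null;python3 where.py;python3 -m inch '[{"x":0,"y":0.025,"z":0,"yaw":0}]'>/dev/null;python3 where.py;python3 -m inch '[{"x":0,"y":0.025,"z":0,"yaw":0}]'>/dev/null;python3 where.py
```

```text
guide xy mm [-26.3 -69.8] z 27.2 yaw -103.41 F guide [-0.3  -1.48] 0.31 t 20.3833
guide xy mm [-26.2 -69.7] z 27.4 yaw -103.39 F guide [-1.25 -4.58] -0.2 t 20.4667
guide xy mm [-26.1 -69.7] z 27.5 yaw -103.36 F guide [-2.59 -5.62] -1.09 t 20.55
```

Contact: motion stopped at y = -69.7 and the force rose to about 5 N. I withdraw straight back and then up.

```bash

python3 -m inch '[{"x":0,"y":-0.05,"z":0,"yaw":0},{"x":0,"y":-0.1,"z":0,"yaw":0},{"x":0,"y":-0.4,"z":0,"yaw":0},{"x":0,"y":-0.6,"z":0,"yaw":0},{"x":0,"y":-0.3,"z":-0.3,"yaw":0}]'>/dev/null;python3 where.py
python3 -m inch '[{"x":0,"y":-0.2,"z":-1,"yaw":0},{"x":0,"y":-0.2,"z":-1,"yaw":0},{"x":0,"y":-0.5,"z":-1,"yaw":0},{"x":0,"y":-1,"z":-1,"yaw":0},{"x":0,"y":-0.5,"z":-0.5,"yaw":0}]'>/dev/null
python3 -m inch '[{"x":0,"y":0,"z":0,"yaw":0},{"x":0,"y":0,"z":0,"yaw":0}]';python3 look.py p7;python3 knob.py
```

```text
guide xy mm [ -27.1 -105. ] z 34.2 yaw -103.32 F guide [ 0.34 -0.13] 0.19 t 20.9667
time_s: 21.55
tcp_pos: [0.6442, 0.1352, 0.155]
eef_rot: [-179.7, 1.1, -103.5]
contact_force: [-0.3, 0.3, -1.2]
gripper_width: 0.0876
board 718 [[-39.7, -7.9, 26.1], [-21.3, 51.0, 29.3], [-3.4, 108.8, 32.9]]
  x range near y 10 30 [-39.1  -4.1]
  x range near y 40 60 [-39.   -4.2]
  x range near y 70 90 [-38.9  -3.9]
  x range near y 90 103 [-39.7  -3.7]
269 [ -7. 139.  44.] [[-23.0, 130.0, 23.0], [15.0, 153.0, 68.0]] 21.7
```

View pics/p7.png

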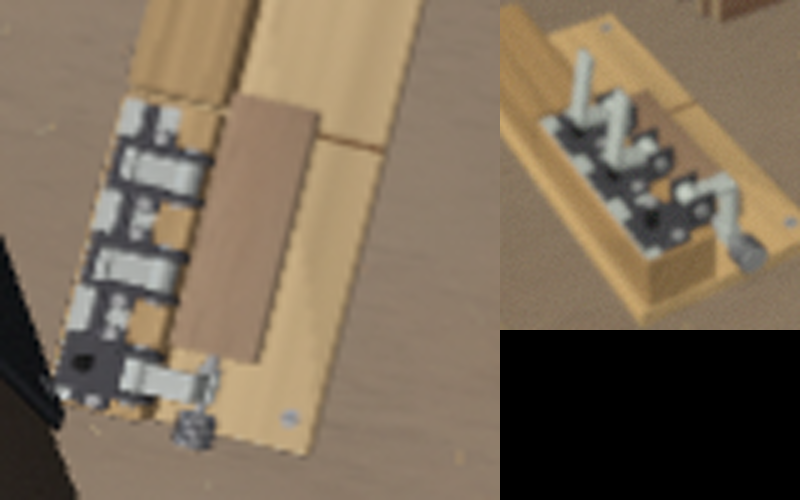

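The picture shows the board end at (215,358) meeting the screw tip at (212,358). Its edge is straight along the fence, the screw arm is down and both plain legs are upright.

```bash
python3 -c "from plant import r;print(r.close_job())"
```

```text
the job is handed in; nothing more can be done
None
```

The job is done and handed in at about 22 s of the 64 s allowed. The hand-in reports no verdict.

- **Stop:** I tipped the screw stop from behind near the top of its leg. The fingers sank a little low during the push and the force reached 8.5 N upward. I raised them, the force went to zero, and the arm fell forward by itself. The two plain stops stayed parked.
- **Board:** I pushed it flat to the fence with two fingers, about 14 N at peak. I then slid it along the fence in small steps until it stopped on the screw tip at about 5 N, and withdrew.

**Last checks**
- **Fence:** the board's front edge reads -38.9 to -39.7 mm from the fence face over its length, against -40 mm if flush. That agrees to about 1 mm, which is as fine as the camera measures.
- **Screw:** the board end reads about 109 mm along the guide. I estimated the tip at 110 mm from its position on the arm and 115 mm from a picked pixel. I judged contact from the stop in motion, the force rise and the picture, not from those figures.
- **Arm and stops:** the screw arm is down and both plain legs are upright.
- **Tools:** I kept clear of the loose tools but took no final picture of all of them.

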